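# Refit the valve box cover

### The arm

A 6-joint arm with a two-finger parallel gripper is mounted at the origin on the work surface. World frame = base frame: x ahead of the robot, y to its left, z up, the work surface at z = 0. Lengths are in mm, angles in rad, forces in N, time in s.
With the tool pointing down it reaches from about 350 to 775 mm from the base axis. Payload 7.3 kg.
Tool frame: the origin (TCP) lies at the very end of the fingers, on their centre line; the grasp point (between the pads) lies 19 mm behind it; z points along the fingers, y is the line along which they close (so a half turn about z gives the same grasp; the last joint's range is limited). The gripper opens to 92 mm and grips with 3 to 60 N. Pads are 19 mm wide; open, the fingers measure 130 mm over their backs; the gripper's body (75 mm by 190 mm) begins 47 mm behind the grasp point.
Start: joints at [-1.334, 0.342, 1.524, -0, 1.275, -0.146], TCP at [196.121, -487.013, 226.741] pointing down, gripper open.
Joint ranges: [-2.53, 2.53], [-0.77, 2.02], [0.04, 2.7], [-1, 4.14], [0.28, 2.66], [-3.11, 3.11]. Speed limits (rad/s): [2.57, 2.57, 3.14, 3.14, 3.14, 3.14].

### API

Orientations are given as [roll, pitch, yaw] about the fixed x, y, z axes, in that order (R = Rz(yaw) Ry(pitch) Rx(roll)).
In Python, from plant import get_obs, capture, close_job gives the robot as it stands. The module is installed in compiled form; this text tells all that it offers.
- The arm moves only by the shell command python3 -m handwheel 'ROWS'. ROWS is JSON, a list of rows, each a list of 3 entries, a list of its own where there are three numbers: the turn, a rotation vector about the tool's x, y, z in degrees, then the shift along the tool's x, y, z in m, then the opening, from 0 (shut) to 1 (fully open). A call has 1 to 12 rows; each row is the pose to reach, as a shift and turn from the pose commanded when the call began, along the tool's axes at that moment; what a row does not reach only later rows make up. A row lasts 1/10 s, in which the tool goes at most 50 mm and 8.59 degrees, less where a joint would pass 70% of its speed; a pose out of reach is approached as far as the arm can. A call with a gripper value outside its range is refused whole. The fingers move at their own pace and stop on an object; the grip force is fixed at half the most. Time passes only in rows, so rows that repeat a pose let the fingers close. It gives the time, the measured TCP pose, the force, the opening and the grip force at its end, in the units of the state.
- get_obs(): the state, without advancing time (a new reading comes with each control period).
- capture(name): name is "scene" or "top" or "wrist"; returns a dict with "image" (420x560x3 uint8, red, green, blue), "depth" (420x560 float32, mm along the optical axis (not along the pixel's ray), 0 where there is no reading), "fx", "fy", "cx", "cy" (pixels), "camera_from_world" (4x4, takes a point from world to camera coordinates). Camera axes: x right, y down, z forward; pixel columns grow to the right and rows downward; lengths in mm; the calibration is good to about 2 mm. A picture is of the moment at which its call begins.
- close_job(): hands the job in; it is judged then, once.
The state is a dict: "time": time; "joint_positions": joint angles; "dq": joint speeds; "tau": joint torques, N m; "tool_pos": TCP position; "tcp_rot": TCP orientation; "contact_force": force on the tool from outside, world axes, zero at the start; "moment": the same for the moment, N m; "grip_width": finger opening in mm; "finger_force": force on a finger pad.
Only numpy, scipy, OpenCV 4.12 (cv2) and the standard library are available. Lean on these libraries where they do the work, as an engineer would, in place of code of your own. Each camera call takes 0.05 s, during which the arm holds its last target. There are 200 camera calls.

### The job

Put the loose cover plate back on the grey valve box: it is longer than the box's opening, so tilt it, tuck one end deep under the lip on the robot's side, lower the other end past the far lip until the plate lies flat on the ledges inside, then slide it away from the robot, under the far lip, until you feel it press firmly against the rubber-padded stop hidden there. Work gently: do not drop, force or ram the plate, let go of it at the end, and leave everything else on the bench where it stands.

Things in the scene. Friction and masses are not known exactly. Their poses are not given: they have to be found in the camera images.
- box: Fixed open-topped grey metal valve box, 277 (x, from -137 to +140) x 140 (y) x 82 mm high; origin on its underside, z up. Its x points away from the robot, within 0.35 rad. It stands on the robot's left or right. Side walls reach z = 82 mm, have no lips, and are 128 mm apart inside. A flat ledge runs all round inside, top at z = 60 mm; the valves in the middle stay below it.
- near_lip (a point): Middle of the near lip's inner edge, on its underside: box x = -97, z = 78 mm. Near lip: at the -x end, nearest the robot (three brass fittings outside), 4 mm thick, over a pocket 34 mm deep (end wall inside at x = -131 mm) with 18 mm free above the ledge. Box axes.
- far_lip (a point): Middle of the far lip's inner edge, on its underside: box x = +103, z = 78 mm. Far lip: at the +x end, 4 mm thick, 18 mm free above the ledge, reaching 31 mm over the stop. The opening between the two lips is 200 mm long. Box axes.
- stop: Steel bracket of the stop, fixed under the far lip, 100 mm wide, 14 mm high, box axes; origin at box x = +127 mm, z = 60.5 mm. It carries a rubber pad whose face towards the opening stands 3 to 19 mm before that origin: set anew each time by an adjusting screw, hidden and not measured, to be felt. The pad does not yield; it must feel 3 N or more (beyond the plate's friction on the ledges) and no more than 30 N.
- cover_handle (a point): Centre of the cover's grip bar, 38 mm above the cover's underside: a flat-sided dark bar 12 thick (x) x 80 long (y) x 18 mm high, bridging the plate's middle on two posts at its ends, its underside 24 mm above the plate's top. Axes those of the cover.
- cover_mid (a point): Centre of the cover plate itself (2.5 mm above its underside), same axes. Seated, it is 62.5 mm above the box's origin.
- cover_end_a (a point): Middle of the lower edge at the plate's -x end, 113 mm from its middle.
- cover_end_b (a point): Middle of the lower edge at the plate's +x end, 113 mm from its middle.
- cover: Loose bare metal cover plate, 226 (x) x 120 (y) x 5 mm with the grip on top, 0.3 to 0.6 kg; origin at the centre of its underside, z up. Starts flat on the table, grip up, its x away from the robot within 0.45 rad, on the side where the box is not. Either end may go first.
- pot: Loose dark red pot, 150 mm across, 85 mm high, origin at the centre of its underside; leave alone.
- tin: Small loose steel cup, 44 mm across, 28 mm high, origin at the centre of its underside; leave alone.
- grip: Loose black pan handle, about 125 x 22 x 16 mm, origin under its middle, lying between box and plate; leave alone.
- wrench: Loose wrench lying on the table; leave alone.
- bottle: Loose clear bottle, 60 mm across, 170 mm high, origin at the centre of its underside; leave alone.

How it is judged (in metres and radians):
On the way, in this order (a step that is already met when the one before it is completed fails the run):
1. the plate, tilted, has one end tucked at least 10 mm under the near lip (angle between cover's own z axis and vertical above 0.07 rad and ((x of cover_end_a in the frame of box between -0.134 and -0.107 m and z of cover_end_a in the frame of box between 0.055 and 0.078 m) or (x of cover_end_b in the frame of box between -0.134 and -0.107 m and z of cover_end_b in the frame of box between 0.055 and 0.078 m))), for 0.05 s.
2. the plate, flat on the ledges, presses against the stop with more than 3 N (angle between cover's own z axis and vertical below 0.03 rad and z of cover_mid in the frame of box between 0.06 and 0.065 m and y of cover_mid in the frame of box between -0.008 and 0.008 m and x of cover_mid in the frame of box between -0.007 and 0.013 m and contact force between cover and stop above 3 N), for 0.02 s.
At the end, for the whole second after the job is handed in: The plate lies flat (within 0.03 rad) on the ledges inside the box (its middle 60 to 65 mm above the box's origin and within 8 mm of the box's centre line), its middle -7 to +13 mm along the box's x, so that both ends are held under the lips, at rest (angle between cover's own z axis and vertical below 0.03 rad and z of cover_mid in the frame of box between 0.06 and 0.065 m and y of cover_mid in the frame of box between -0.008 and 0.008 m and x of cover_mid in the frame of box between -0.007 and 0.013 m and linear speed of cover below 0.01 m/s and angular speed of cover below 0.05 rad/s); the robot touches nothing.
It fails at once if the plate is rammed or dropped on the box: contact force above 80 N (contact force between cover and box above 80 N).
It fails at once if the plate is forced against the stop: above 30 N (contact force between cover and stop above 30 N).
It fails at once if a bystander is moved by more than 30 mm (distance of any of pot, tin, grip, wrench, bottle from where it was at the start of the episode above 0.03 m).
It also fails if it takes over 59 s, if anything falls off the work surface, if the arm or the gripper's body presses on something with over 40 N, if the wrist force passes 120 N, or if a joint passes its speed limit or range.

## Working session

There is one attempt and no reset: what is moved stays moved. The work goes in short steps, Python scripts to look and compute and a shell command to move; the robot and the scene stay as the last step left them, time stands still between calls to the robot, and variables do not carry over. Pictures are saved under pics/ and viewed, at most 10 in all, crops included, and the job is handed in when it is done.

```bash
mkdir -p pics; python3 - <<'E'
from plant import *
import cv2,pickle,numpy as np
for n in ("scene","top"):
    c=capture(n); pickle.dump(c,open(n+".pkl","wb")); cv2.imwrite(f"pics/{n}0.png",c["image"][:,:,::-1])
    print(n,c["fx"],c["cx"],c["cy"],np.round(c["camera_from_world"],3).tolist())
o=get_obs();print({k:np.round(v,3).tolist() for k,v in o.items()})
E
```

```text
scene 416.35343319453415 284.07143195439807 208.68979290374335 [[-0.394, 0.919, -0.004, 210.43], [0.691, 0.294, -0.66, -327.243], [-0.606, -0.263, -0.751, 1362.8], [0.0, 0.0, 0.0, 1.0]]
top 449.73397851146007 271.61327108647885 208.15448661624393 [[-0.021, -1.0, -0.001, 4.119], [-0.991, 0.021, -0.129, 550.246], [0.129, -0.002, -0.992, 1275.336], [0.0, 0.0, 0.0, 1.0]]
{'time': 0.1, 'joint_positions': [-1.334, 0.343, 1.525, -0.0, 1.275, -0.146], 'dq': [0.001, -0.002, -0.002, 0.002, -0.001, -0.002], 'tau': [0.001, -43.2, -24.469, 0.072, 0.053, -0.0], 'tool_pos': [196.024, -486.632, 226.104], 'tcp_rot': [-3.14, -0.0, 0.383], 'contact_force': [-0.167, 0.209, 0.23], 'moment': [-0.04, -0.01, 0.027], 'finger_force': 0.0, 'grip_width': 91.736}
```

View pics/scene0.png

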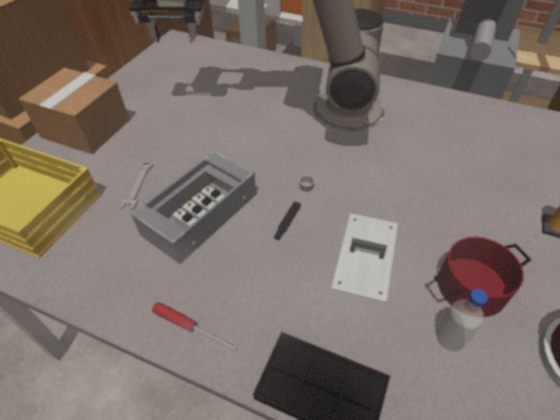

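View pics/top0.png

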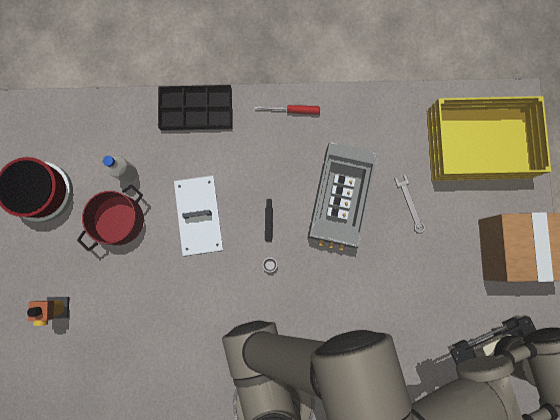

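The scene view shows the white plate with its dark bar at about (366,256) and the box at (195,203). The top view shows the plate at (198,216) with its bar at (197,213), and the box at (342,195) with brass fittings at (332,244) on the robot side. The bystanders are clear of both.

```bash
cat > h.py <<'E'
import numpy as np,cv2,pickle
from scipy.spatial.transform import Rotation as R
def cast(c,uv,z):
    T=c["camera_from_world"];Rw=T[:3,:3].T;o=-Rw@T[:3,3]
    uv=np.atleast_2d(uv).astype(float)
    d=np.c_[(uv[:,0]-c["cx"])/c["fx"],(uv[:,1]-c["cy"])/c["fy"],np.ones(len(uv))]@Rw.T
    return o+d*((z-o[2])/d[:,2])[:,None]
def cloud(c):
    v,u=np.mgrid[:420,:560];d=c["depth"].astype(float)
    P=np.stack([(u-c["cx"])/c["fx"]*d,(v-c["cy"])/c["fy"]*d,d],-1)
    T=c["camera_from_world"];W=(P-T[:3,3])@T[:3,:3];W[d==0]=np.nan
    return W
def rect(p):
    (x,y),(w,h),a=cv2.minAreaRect(p[:,:2].astype(np.float32))
    b=cv2.boxPoints(((x,y),(w,h),a));e=[b[1]-b[0],b[2]-b[1]];e=max(e,key=np.linalg.norm)
    if e[0]<0:e=-e
    return np.round([x,y,max(w,h),min(w,h)],1),round(float(np.arctan2(e[1],e[0])),4)
def big(m):
    n,l,s,_=cv2.connectedComponentsWithStats(m.astype(np.uint8));return l==1+np.argmax(s[1:,4])
E
python3 - <<'E'
from h import *
for n in("top","scene"):
    c=pickle.load(open(n+".pkl","rb"));W=cloud(c);hsv=cv2.cvtColor(c["image"],cv2.COLOR_RGB2HSV)
    near=lambda x,y,r:np.hypot(W[...,0]-x,W[...,1]-y)<r
    px=lambda m:np.argwhere(m)[:,::-1]
    uv={"top":(198,230),"scene":(366,275)}[n];p=W[uv[1],uv[0]];bx={"top":(342,195),"scene":(195,203)}[n];b=W[bx[1],bx[0]];print(n,p,b)
    m=big((hsv[...,2]>165)&(hsv[...,1]<40)&near(p[0],p[1],170))
    q=W[m];print("plate z",np.nanpercentile(q[:,2],[10,50,90]),rect(cast(c,px(m),5.)))
    m=near(p[0],p[1],80)&(W[...,2]>30)&(W[...,2]<70);print("bar",m.sum(),np.nanpercentile(W[m][:,2],[10,50,90,98]),rect(cast(c,px(m),47.)))
    m=big(near(b[0],b[1],190)&(W[...,2]>72)&(W[...,2]<95));print("box",m.sum(),np.nanpercentile(W[m][:,2],[10,50,90]),rect(cast(c,px(m),82.)),rect(W[m]))
    m=near(p[0],p[1],160)&(W[...,2]>-20)&(W[...,2]<20)
E
```

```text
top [493.44700021 211.64058588   6.64841128] [ 584.39056284 -214.22106046   36.94189875]
plate z [2.04451033 5.75147805 9.3442823 ] (array([539.3, 213.2, 227.4, 121. ]), 0.1232)
bar 135 [42.01657434 47.34241994 50.65233074 52.83933736] (array([537.1, 211.2,  81.4,  13.8]), -1.4554)
box 1731 [79.36111564 82.83746388 85.97138748] (array([ 581.5, -210.8,  278.1,  140.8]), -0.2407) (array([ 582. , -211.3,  278.5,  140.7]), -0.2395)
scene [599.7502254  228.22749568   8.66944522] [ 572.4334179  -229.795723     23.14063404]
plate z [4.01039901 6.01454563 7.80269582] (array([540.4, 212.3, 224.9, 121.7]), 0.1205)
bar 307 [33.75729445 45.79513242 49.21166393 50.15866511] (array([545.8, 213.9,  79.4,  25.3]), -1.4487)
box 2323 [76.20790055 82.35111038 84.41147249] (array([ 585.7, -207.6,  282.9,  149.2]), -0.2414) (array([ 582.9, -210.5,  279.9,  144.6]), -0.2425)
```

```bash
cat >> h.py <<'E'
def tool_R(yaw,tilt=0): # tool y along heading yaw, z down; tilt raises the heading end
    h=np.array([np.cos(yaw),np.sin(yaw),0]);z=np.array([0,0,1.])
    y=np.cos(tilt)*h+np.sin(tilt)*z; zz=np.sin(tilt)*h-np.cos(tilt)*z
    return np.c_[np.cross(y,zz),y,zz]
def go(targets,o=None):
    from plant import get_obs
    o=o or get_obs();Rc=R.from_euler("xyz",o["tcp_rot"]).as_matrix();p=np.array(o["tool_pos"])
    for pos,yaw,tilt in targets:
        print("turn",np.round(R.from_matrix(Rc.T@tool_R(yaw,tilt)).as_rotvec(degrees=True),1).tolist(),"shift",np.round(Rc.T@(np.array(pos)-p)/1000,4).tolist())
E
python3 -c "
from h import *
go([([400,-50,226],0.122,0),([539,212.5,120],0.122,0)])"
```

```text
turn [-0.1, -0.1, -75.1] shift [0.3523, -0.3288, 0.0006]
turn [-0.1, -0.1, -75.1] shift [0.5793, -0.5203, 0.1069]
```

```bash
python3 -m handwheel '[[[0,0,-75],[0.352,-0.329,0],1],[[0,0,-75],[0.352,-0.329,0],1],[[0,0,-75],[0.352,-0.329,0],1],[[0,0,-75],[0.352,-0.329,0],1],[[0,0,-75],[0.352,-0.329,0],1],[[0,0,-75],[0.352,-0.329,0],1],[[0,0,-75],[0.352,-0.329,0],1],[[0,0,-75],[0.352,-0.329,0],1],[[0,0,-75],[0.352,-0.329,0],1],[[0,0,-75],[0.352,-0.329,0],1],[[0,0,-75],[0.352,-0.329,0],1],[[0,0,-75],[0.352,-0.329,0],1]]'; python3 -c "
from h import *
go([([539,212.5,120],0.122,0)])"
```

```text
time: 1.3
tool_pos: [399.6, -49.9, 226.4]
tcp_rot: [-3.141, 0.0, 1.694]
contact_force: [-0.1, 0.2, -0.2]
grip_width: 91.7
finger_force: 0.0
turn [-0.0, 0.0, 0.1] shift [0.2432, 0.1707, 0.1062]
```

```bash
python3 -m handwheel '[[[0,0,0],[0.243,0.171,0.106],1],[[0,0,0],[0.243,0.171,0.106],1],[[0,0,0],[0.243,0.171,0.106],1],[[0,0,0],[0.243,0.171,0.106],1],[[0,0,0],[0.243,0.171,0.106],1],[[0,0,0],[0.243,0.171,0.106],1],[[0,0,0],[0.243,0.171,0.106],1],[[0,0,0],[0.243,0.171,0.106],1],[[0,0,0],[0.243,0.171,0.106],1]]'; python3 - <<'E'
from h import *
from plant import capture
c=capture("wrist");pickle.dump(c,open("wrist.pkl","wb"));cv2.imwrite("pics/w1.png",c["image"][:,:,::-1])
go([([539,212.5,20],0.122,0)])
E
```

```text
time: 2.2
tool_pos: [540.0, 209.7, 120.7]
tcp_rot: [-3.141, 0.001, 1.691]
contact_force: [0.4, -0.7, -0.5]
grip_width: 92.0
finger_force: 0.0
turn [-0.0, 0.0, -0.2] shift [0.0032, -0.0007, 0.1012]
```

View pics/w1.png

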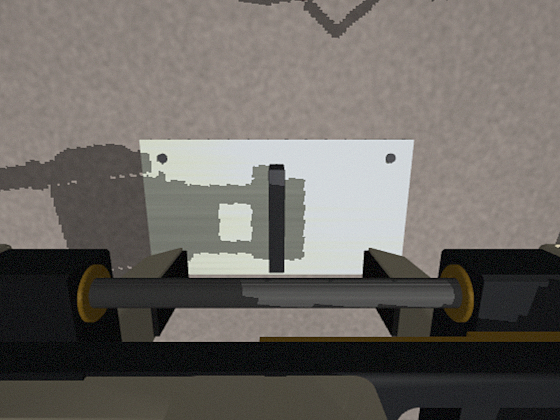

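The wrist view shows the bar at (277,218), upright and midway between the finger pads at about (170,280) and (385,280). It's ready to descend.

```bash
python3 -m handwheel '[[[0,0,0],[0,0,0.05],1],[[0,0,0],[0,0,0.08],1],[[0,0,0],[0,0,0.1],1],[[0,0,0],[0,0,0.1],1],[[0,0,0],[0,0,0.1],0],[[0,0,0],[0,0,0.1],0],[[0,0,0],[0,0,0.1],0],[[0,0,0],[0,0,0.1],0],[[0,0,0],[0,0,0.1],0],[[0,0,0],[0,0,0.1],0],[[0,0,0],[0,0,0.1],0],[[0,0,0],[0,0,0.1],0]]'; python3 -m handwheel '[[[0,0,0],[0,0,0],0],[[0,0,0],[0,0,0],0],[[0,0,0],[0,0,0],0],[[0,0,0],[0,0,-0.02],0],[[0,0,0],[0,0,-0.06],0],[[0,0,0],[0,0,-0.1],0],[[0,0,0],[0,0,-0.14],0],[[0,0,0],[0,0,-0.18],0],[[0,0,0],[0,0,-0.18],0],[[0,0,0],[0,0,-0.18],0]]'
```

```text
time: 3.45
tool_pos: [540.1, 211.5, 20.6]
tcp_rot: [-3.141, 0.0, 1.692]
contact_force: [0.6, -0.7, 0.4]
grip_width: 32.6
finger_force: 0.0
time: 4.45
tool_pos: [539.7, 211.4, 200.1]
tcp_rot: [-3.141, 0.0, 1.692]
contact_force: [0.2, 0.1, -7.3]
grip_width: 11.7
finger_force: 30.0
```

```bash
cat >> h.py <<'E'
BO=np.array([580.5,-210.6,0]);BY=-0.241;DY=1.2;H=20.6
def tuck(xt,zt,th,o=BO,yaw=BY):
    b=np.array([xt+113*np.cos(th)-H*np.sin(th),-DY,zt+113*np.sin(th)+H*np.cos(th)])
    return (R.from_euler("z",yaw).apply(b)+o,yaw,th)
E
python3 -c "
from h import *
go([tuck(-83,150,0.17),tuck(-83,112,0.17)])"
```

```text
turn [-9.7, -1.7, 20.7] shift [-0.4337, 0.0125, 0.0108]
turn [-9.7, -1.7, 20.7] shift [-0.4337, 0.0125, 0.0488]
```

```bash
python3 -m handwheel '[[[0,0,0],[-0.03,0,0],0],[[-1,-0.2,2],[-0.07,0,0],0],[[-3,-0.5,5],[-0.115,0.003,0],0],[[-4,-0.7,8],[-0.16,0.005,0],0],[[-6,-1,11],[-0.205,0.007,0.005],0],[[-7,-1.2,14],[-0.25,0.009,0.008],0],[[-8,-1.4,17],[-0.295,0.011,0.011],0],[[-9,-1.6,19],[-0.34,0.0125,0.011],0],[[-9.7,-1.7,20.7],[-0.385,0.0125,0.011],0],[[-9.7,-1.7,20.7],[-0.415,0.0125,0.011],0],[[-9.7,-1.7,20.7],[-0.434,0.0125,0.011],0],[[-9.7,-1.7,20.7],[-0.434,0.0125,0.011],0]]';python3 -m handwheel '[[[0,0,0],[0,0,0],0],[[0,0,0],[0,0,0],0]]'; python3 - <<'E'
from h import *
from plant import capture,get_obs
o=get_obs();Rc=R.from_euler("xyz",o["tcp_rot"]).as_matrix();p=np.array(o["tool_pos"])
go([tuck(-83,112,0.17),tuck(-83,64,.17)],o)
Rb=R.from_euler("z",BY).as_matrix()
for n in("top","scene"):
    c=capture(n);pickle.dump(c,open(n+"2.pkl","wb"));cv2.imwrite(f"pics/{n}2.png",c["image"][:,:,::-1])
    W=(cloud(c)-BO)@Rb;hsv=cv2.cvtColor(c["image"],cv2.COLOR_RGB2HSV)
    m=big((hsv[...,2]>150)&(hsv[...,1]<40)&(abs(W[...,0])<200)&(abs(W[...,1])<90)&(W[...,2]>130))
    q=W[m];print(n,len(q),"x",np.percentile(q[:,0],[0.5,99.5]),"y",np.percentile(q[:,1],[.5,99.5]),"z",np.percentile(q[:,2],[.5,99.5]), rect(q))
    for s in(-1,1):  # long edges
        xs=np.arange(-60,120,6);e=[(x,(np.percentile(q[abs(q[:,0]-x)<3,1]*s,98)*s)) for x in xs if (abs(q[:,0]-x)<3).sum()>15]
        print(s,np.round([e[0],e[len(e)//2],e[-1]],1).tolist())
E
```

```text
time: 5.65
tool_pos: [603.9, -219.7, 186.8]
tcp_rot: [2.975, -0.002, 1.327]
contact_force: [0.6, 0.6, -4.8]
grip_width: 11.8
finger_force: 30.0
time: 5.85
tool_pos: [604.6, -216.1, 188.7]
tcp_rot: [2.973, -0.002, 1.331]
contact_force: [0.2, 0.3, -5.4]
grip_width: 11.7
finger_force: 30.0
turn [-0.1, -0.1, 0.1] shift [-0.0017, -0.0061, 0.0368]
turn [-0.1, -0.1, 0.1] shift [-0.0018, -0.0141, 0.0841]
top 715 x [-78.67261738 136.26939445] y [26.18449137 61.88998366] z [156.64731749 195.65913716] (array([ 27.9,  55.3, 223.2,  39.5]), -0.1232)
-1 [[-24.0, 44.6], [48.0, 41.3], [114.0, 27.3]]
1 [[-24.0, 60.6], [48.0, 60.9], [114.0, 60.7]]
scene 2005 x [-82.02878438 138.87026192] y [-56.66802532  62.68117733] z [155.91713784 194.58612572] (array([ 27.4,   1.9, 225.8, 123.6]), 0.0036)
-1 [[-60.0, 21.6], [30.0, 16.0], [114.0, -53.7]]
1 [[-60.0, 60.5], [30.0, 61.6], [114.0, 59.7]]
```

View pics/scene2.png

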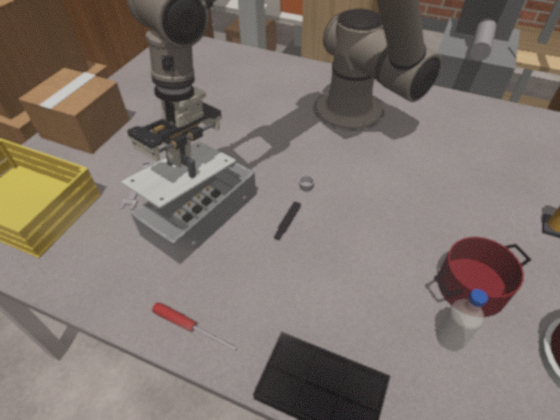

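The scene view shows the tilted plate held over the box, near (180,170). Its left edge runs parallel to the box at y = 60.7 mm in both views, so it needs about 1 mm of lateral correction. I'll lower the near end inside the opening, then move it under the lip.

```bash
python3 -m handwheel '[[[0,0,0],[-0.0005,-0.004,0.02],0],[[0,0,0],[-0.001,-0.007,0.04],0],[[0,0,0],[-0.0012,-0.010,0.06],0],[[0,0,0],[-0.0012,-0.012,0.073],0],[[0,0,0],[-0.0012,-0.0135,0.08],0],[[0,0,0],[-0.0012,-0.014,0.083],0],[[0,0,0],[-0.0012,-0.014,0.083],0],[[0,0,0],[-0.0012,-0.014,0.083],0],[[0,0,0],[-0.0012,-0.014,0.083],0]]'; python3 - <<'E'
from h import *
import h;h.DY=0.6
from plant import get_obs
o=get_obs()
go([tuck(-83,64,.17),tuck(-105,64,.17),tuck(-127.5,63.5,.17)],o)
E
```

```text
time: 6.85
tool_pos: [605.5, -219.2, 106.5]
tcp_rot: [2.969, -0.001, 1.33]
contact_force: [0.5, -0.1, -4.7]
grip_width: 11.5
finger_force: 30.0
turn [0.1, -0.0, -0.0] shift [0.0018, -0.0019, 0.0028]
turn [0.1, -0.0, -0.0] shift [0.0018, -0.0236, -0.001]
turn [0.1, -0.0, -0.0] shift [0.0018, -0.0459, -0.0044]
```

```bash
python3 -m handwheel '[[[0,0,0],[0.001,0,0.001],0],[[0,0,0],[0.001,0,0.001],0],[[0,0,0],[0.001,0,0.001],0]]'; python3 - <<'E'
from h import *
import h;h.DY=0.6
from plant import get_obs,capture
Rb=R.from_euler("z",BY).as_matrix()
o=get_obs();print((np.array(o["tool_pos"])-BO)@Rb)
go([tuck(-83,64,.17),tuck(-105,64,.17),tuck(-127.5,63.5,.17)],o)
for n in("top","scene"):
    c=capture(n)
    W=(cloud(c)-BO)@Rb;hsv=cv2.cvtColor(c["image"],cv2.COLOR_RGB2HSV)
    m=big((hsv[...,2]>140)&(hsv[...,1]<40)&(abs(W[...,0])<200)&(abs(W[...,1])<90)&(W[...,2]>62))
    q=W[m];e=[np.percentile(q[abs(q[:,0]-x)<5,1],98) for x in range(-50,130,15) if (abs(q[:,0]-x)<5).sum()>15]
    print(n,len(q),np.percentile(q[:,0],[0.5,99.5]),np.round(e,1),np.percentile(q[:,2],[1,99]))
E
```

```text
time: 7.15
tool_pos: [605.4, -218.0, 104.6]
tcp_rot: [2.971, -0.001, 1.33]
contact_force: [-0.1, 0.1, -5.8]
grip_width: 11.5
finger_force: 30.0
[ 25.97935839  -1.23862852 104.64357164]
turn [0.1, -0.1, -0.0] shift [0.0006, -0.0013, 0.001]
turn [0.1, -0.1, -0.0] shift [0.0006, -0.023, -0.0027]
turn [0.1, -0.1, -0.0] shift [0.0006, -0.0452, -0.0061]
top 758 [-102.85641903  138.30976216] [68.4 68.  68.1 67.4 68.  66.7 67.2 67.3 67.5 67.4 67.4 67.8] [ 65.75457402 112.6575428 ]
scene 1981 [-82.69701284 139.91110738] [65.7 64.5 60.6 59.6 60.  60.3 59.7 60.3 59.7 58.3 59.6 59.8] [ 71.66228337 110.40790738]
```

```bash
python3 -m handwheel '[[[0,0,0],[0.0002,-0.006,0],0],[[0,0,0],[0.0002,-0.012,-0.001],0],[[0,0,0],[0.0002,-0.018,-0.002],0],[[0,0,0],[0.0002,-0.024,-0.003],0],[[0,0,0],[0.0002,-0.030,-0.004],0],[[0,0,0],[0.0002,-0.036,-0.005],0],[[0,0,0],[0.0002,-0.040,-0.0055],0],[[0,0,0],[0.0002,-0.043,-0.006],0],[[0,0,0],[0.0002,-0.044,-0.006],0],[[0,0,0],[0.0002,-0.044,-0.006],0],[[0,0,0],[0.0002,-0.044,-0.006],0]]'; python3 - <<'E'
from h import *
import h;h.DY=1.0
go([tuck(-128,63.5,.17),tuck(-128,63,.11),tuck(-128,62,.05),tuck(-128,61,0)])
E
```

```text
time: 8.35
tool_pos: [562.6, -207.3, 103.1]
tcp_rot: [2.97, -0.001, 1.33]
contact_force: [0.4, 0.5, -4.8]
grip_width: 11.4
finger_force: 30.0
turn [0.1, -0.1, -0.0] shift [0.0001, -0.002, -0.0002]
turn [3.5, -0.1, -0.0] shift [0.0001, -0.001, 0.0071]
turn [7.0, -0.1, -0.0] shift [0.0001, -0.0006, 0.015]
turn [9.8, -0.1, -0.0] shift [0.0001, -0.0006, 0.0217]
```

```bash
python3 -m handwheel '[[[0,0,0],[0,-0.001,0],0],[[0,0,0],[0,-0.002,0],0],[[1,0,0],[0,-0.0018,0.002],0],[[2,0,0],[0,-0.0015,0.004],0],[[3,0,0],[0,-0.0012,0.006],0],[[4,0,0],[0,-0.001,0.008],0],[[5,0,0],[0,-0.0008,0.0103],0],[[6,0,0],[0,-0.0006,0.0125],0],[[7,0,0],[0,-0.0006,0.0147],0],[[8,0,0],[0,-0.0006,0.017],0],[[8,0,0],[0,-0.0006,0.017],0],[[8,0,0],[0,-0.0006,0.017],0]]'; python3 - <<'E'
from h import *
import h;h.DY=1.0
from plant import get_obs,capture
Rb=R.from_euler("z",BY).as_matrix()
o=get_obs();print((np.array(o["tool_pos"])-BO)@Rb,o["contact_force"],o["moment"])
go([tuck(-128,61.5,.0),tuck(-128,60,0)],o)
c=capture("scene");cv2.imwrite("pics/s3.png",cv2.resize(c["image"][130:270,100:300,::-1],None,fx=4,fy=4))
E
```

```text
time: 9.55
tool_pos: [564.6, -207.7, 86.0]
tcp_rot: [3.11, -0.001, 1.33]
contact_force: [0.5, 0.2, -5.5]
grip_width: 11.7
finger_force: 30.0
[-16.07927283  -0.99616122  85.97773014] [ 0.50004925  0.15971979 -5.49361163] [ 0.0025118  -0.03892066  0.05647294]
turn [1.8, -0.1, 0.0] shift [-0.0, 0.001, 0.0039]
turn [1.8, -0.1, 0.0] shift [-0.0, 0.0009, 0.0054]
```

View pics/s3.png

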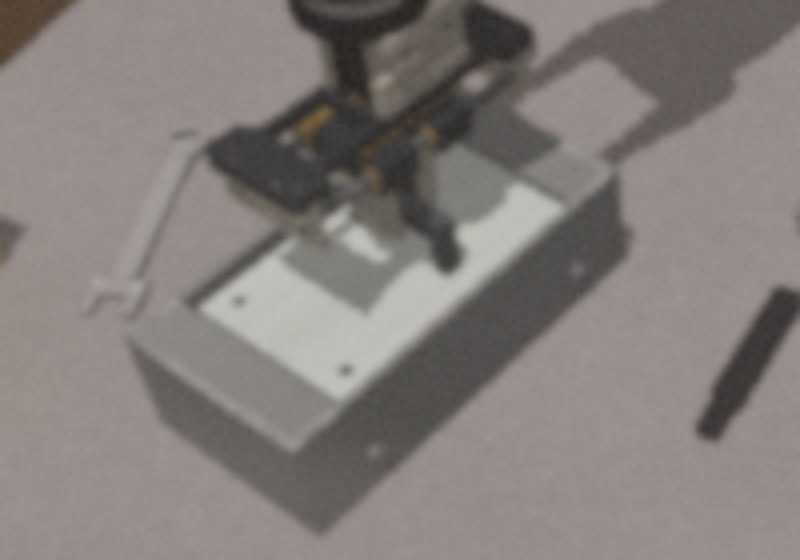

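The crop shows the plate inside the box, with its near end under the near lip at (540,180). The far edge, at about (270,345), has passed inside the far lip and there are gaps along both sides. Now I'll flatten it and lower it until the ledges take the weight.

```bash
python3 -m handwheel '[[[1,0,0],[0,0.0005,0.002],0],[[1.8,0,0],[0,0.001,0.0039],0],[[1.8,0,0],[0,0.001,0.0045],0],[[1.8,0,0],[0,0.001,0.0045],0],[[1.8,0,0],[0,0.001,0.0045],0]]';python3 -m handwheel '[[[0,0,0],[0,0,0.0005],0],[[0,0,0],[0,0,0.0005],0]]';python3 -m handwheel '[[[0,0,0],[0,0,0.0005],0],[[0,0,0],[0,0,0.0005],0]]'; python3 - <<'E'
from h import *
import h;h.DY=1.0
from plant import get_obs
o=get_obs();print((np.array(o["tool_pos"])-BO)@R.from_euler("z",BY).as_matrix(),o["contact_force"],o["moment"])
go([tuck(-128,60,0)],o)
E
```

```text
time: 10.1
tool_pos: [565.7, -208.0, 81.6]
tcp_rot: [-3.141, -0.001, 1.33]
contact_force: [-0.6, 0.2, -5.3]
grip_width: 12.3
finger_force: 30.0
time: 10.3
tool_pos: [565.7, -208.0, 81.3]
tcp_rot: [3.141, -0.001, 1.33]
contact_force: [0.6, -0.1, -5.0]
grip_width: 12.2
finger_force: 30.0
time: 10.5
tool_pos: [565.8, -208.0, 81.0]
tcp_rot: [3.141, -0.001, 1.33]
contact_force: [-1.3, 2.2, -2.6]
grip_width: 11.6
finger_force: 30.0
[-14.90807991  -0.96451472  81.04922786] [-1.26755402  2.233402   -2.5655552 ] [0.01896938 0.07653038 0.02262463]
turn [0.0, -0.1, 0.0] shift [-0.0, -0.0001, 0.0004]
```

```bash
python3 -m handwheel '[[[0,0,0],[0,0,0.0003],0],[[0,0,0],[0,0,0.0004],0],[[0,0,0],[0,0,0.0004],0]]';python3 -m handwheel '[[[0,0,0],[0,0.001,0],0],[[0,0,0],[0,0.002,0],0],[[0,0,0],[0,0.003,0],0],[[0,0,0],[0,0.003,0],0]]';python3 -m handwheel '[[[0,0,0],[0,0.001,0],0],[[0,0,0],[0,0.002,0],0],[[0,0,0],[0,0.003,0],0],[[0,0,0],[0,0.003,0],0]]'
```

```text
time: 10.8
tool_pos: [565.9, -207.8, 80.8]
tcp_rot: [3.141, -0.001, 1.33]
contact_force: [-1.3, 3.7, 1.8]
grip_width: 11.8
finger_force: 30.0
time: 11.2
tool_pos: [568.6, -209.1, 80.7]
tcp_rot: [3.142, -0.001, 1.33]
contact_force: [-4.1, 2.2, 4.9]
grip_width: 11.6
finger_force: 30.0
time: 11.6
tool_pos: [571.5, -209.9, 80.7]
tcp_rot: [3.142, -0.001, 1.33]
contact_force: [-4.6, 1.0, 6.0]
grip_width: 12.1
finger_force: 30.0
```

```bash
cat > chk.py <<'E'
from h import *
from plant import get_obs
import sys
o=get_obs();f=R.from_euler("z",BY).as_matrix().T@o["contact_force"];p=(np.array(o["tool_pos"])-BO)@R.from_euler("z",BY).as_matrix()
print("box p",np.round(p,1),"f",np.round(f,1));sys.exit(f[0]<-7)
E
python3 -m handwheel '[[[0,0,0],[0,0.0005,-0.0002],0],[[0,0,0],[0,0.001,-0.0002],0],[[0,0,0],[0,0.001,-0.0002],0]]' >/dev/null; python3 chk.py && python3 -m handwheel '[[[0,0,0],[0,0.0005,0],0],[[0,0,0],[0,0.001,0],0],[[0,0,0],[0,0.001,0],0]]'>/dev/null; python3 chk.py && python3 -m handwheel '[[[0,0,0],[0,0.0005,0],0],[[0,0,0],[0,0.001,0],0],[[0,0,0],[0,0.001,0],0]]' >/dev/null; python3 chk.py
```

```text
box p [-7.9 -1.4 80.6] f [-5.2 -0.2  4.9]
box p [-7.9 -1.4 80.6] f [-5.2 -0.2  4.9]
box p [-7.9 -1.4 80.6] f [-5.2 -0.2  4.9]False
False
False
```

```bash
sed -i 's/sys.exit(f\[0\]<-7)/sys.exit(int(f[0]<-8))/' chk.py
python3 -m handwheel '[[[0,0,0],[0,0.0005,-0.0003],0],[[0,0,0],[0,0.001,-0.0003],0],[[0,0,0],[0,0.001,-0.0003],0]]' >/dev/null; python3 chk.py && python3 -m handwheel '[[[0,0,0],[0,0.0005,0],0],[[0,0,0],[0,0.001,0],0],[[0,0,0],[0,0.001,0],0]]'>/dev/null && python3 chk.py && python3 -m handwheel '[[[0,0,0],[0,0.0005,0],0],[[0,0,0],[0,0.001,0],0],[[0,0,0],[0,0.001,0],0]]' >/dev/null && python3 chk.py && python3 -m handwheel '[[[0,0,0],[0,0.0005,0],0],[[0,0,0],[0,0.001,0],0],[[0,0,0],[0,0.001,0],0]]' >/dev/null && python3 chk.py && python3 -m handwheel '[[[0,0,0],[0,0.0005,0],0],[[0,0,0],[0,0.001,0],0],[[0,0,0],[0,0.001,0],0]]' >/dev/null && python3 chk.py
```

```text
box p [-6.8 -1.1 80.7] f [-3.9 -1.3  1.7]
box p [-5.8 -1.  80.7] f [-3.3 -0.   0.4]
box p [-4.9 -0.9 80.7] f [-2.  -0.2  1.1]
box p [-3.9 -0.9 80.7] f [-1.9  0.8  0.5]
box p [-2.9 -1.  80.7] f [-2.3 -0.3  0.4]
```

```bash

python3 -m handwheel '[[[0,0,0],[0,0.0005,0],0],[[0,0,0],[0,0.001,0],0],[[0,0,0],[0,0.001,0],0]]' >/dev/null; python3 chk.py && python3 -m handwheel '[[[0,0,0],[0,0.0005,0],0],[[0,0,0],[0,0.001,0],0],[[0,0,0],[0,0.001,0],0]]'>/dev/null && python3 chk.py && python3 -m handwheel '[[[0,0,0],[0,0.0005,0],0],[[0,0,0],[0,0.001,0],0],[[0,0,0],[0,0.001,0],0]]' >/dev/null && python3 chk.py && python3 -m handwheel '[[[0,0,0],[0,0.0005,0],0],[[0,0,0],[0,0.001,0],0],[[0,0,0],[0,0.001,0],0]]' >/dev/null && python3 chk.py && python3 -m handwheel '[[[0,0,0],[0,0.0005,0],0],[[0,0,0],[0,0.001,0],0],[[0,0,0],[0,0.001,0],0]]' >/dev/null && python3 chk.py && python3 -m handwheel '[[[0,0,0],[0,0.0005,0],0],[[0,0,0],[0,0.001,0],0],[[0,0,0],[0,0.001,0],0]]' >/dev/null && python3 chk.py && python3 -m handwheel '[[[0,0,0],[0,0.0005,0],0],[[0,0,0],[0,0.001,0],0],[[0,0,0],[0,0.001,0],0]]' >/dev/null && python3 chk.py
```

```text
box p [-1.9 -1.  80.7] f [-2.  -0.4 -1.6]
box p [-0.8 -1.1 80.7] f [-2.   0.1 -1.5]
box p [ 0.2 -1.  80.8] f [-2.4 -0.7 -1.6]
box p [ 1.1 -1.  80.7] f [-2.  -0.2 -1.9]
box p [ 2.1 -1.  80.8] f [-2.1  0.1 -1.1]
box p [ 3.2 -1.  80.7] f [-1.7 -0.7 -1.9]
box p [ 4.1 -1.  80.8] f [-1.6  0.3 -0.9]
```

```bash

python3 -m handwheel '[[[0,0,0],[0,0.0005,0],0],[[0,0,0],[0,0.001,0],0],[[0,0,0],[0,0.001,0],0]]' >/dev/null; python3 chk.py && python3 -m handwheel '[[[0,0,0],[0,0.0005,0],0],[[0,0,0],[0,0.001,0],0],[[0,0,0],[0,0.001,0],0]]'>/dev/null && python3 chk.py && python3 -m handwheel '[[[0,0,0],[0,0.0005,0],0],[[0,0,0],[0,0.001,0],0],[[0,0,0],[0,0.001,0],0]]' >/dev/null && python3 chk.py && python3 -m handwheel '[[[0,0,0],[0,0.0005,0],0],[[0,0,0],[0,0.001,0],0],[[0,0,0],[0,0.001,0],0]]' >/dev/null && python3 chk.py && python3 -m handwheel '[[[0,0,0],[0,0.0005,0],0],[[0,0,0],[0,0.001,0],0],[[0,0,0],[0,0.001,0],0]]' >/dev/null && python3 chk.py && python3 -m handwheel '[[[0,0,0],[0,0.0005,0],0],[[0,0,0],[0,0.001,0],0],[[0,0,0],[0,0.001,0],0]]' >/dev/null && python3 chk.py && python3 -m handwheel '[[[0,0,0],[0,0.0005,0],0],[[0,0,0],[0,0.001,0],0],[[0,0,0],[0,0.001,0],0]]' >/dev/null && python3 chk.py
```

```text
box p [ 5.2 -1.  80.8] f [-2.5 -0.  -1.4]
box p [ 6.2 -1.  80.8] f [-1.2  0.1 -0.6]
box p [ 7.2 -1.  80.8] f [-1.3  0.3 -1.8]
box p [ 8.2 -1.  80.8] f [-2.5 -0.2 -1.7]
box p [ 9.2 -1.  80.8] f [-1.7 -0.3 -1.8]
box p [10.1 -1.  80.8] f [-0.8  0.3 -1.9]
box p [10.7 -1.  80.7] f [-3.9  1.2  0.1]
```

```bash

python3 -m handwheel '[[[0,0,0],[0,0.0004,0],0],[[0,0,0],[0,0.0004,0],0],[[0,0,0],[0,0.0004,0],0]]' >/dev/null; python3 chk.py && python3 -m handwheel '[[[0,0,0],[0,0.0004,0],0],[[0,0,0],[0,0.0004,0],0],[[0,0,0],[0,0.0004,0],0]]'>/dev/null && python3 chk.py
```

```text
box p [10.7 -1.  80.7] f [-5.7 -0.   1.1]
box p [10.7 -1.  80.7] f [-7.3  0.1  2.1]
```

```bash

python3 -m handwheel '[[[0,0,0],[0,0.0004,0],0],[[0,0,0],[0,0.001,0],0],[[0,0,0],[0,0.001,0],0],[[0,0,0],[0,0.001,0],0]]' >/dev/null; python3 chk.py; python3 -c "
from h import *
from plant import get_obs
print(get_obs()['tcp_rot'])"
```

```text
box p [10.7 -1.  80.7] f [-10.5  -0.4   5. ]
[-3.13667660e+00 -1.48846845e-03  1.32991897e+00]
```

```bash

python3 -m handwheel '[[[0,0,0],[0,0.0005,-0.0002],0],[[0,0,0],[0,0.001,-0.0003],0],[[0,0,0],[0,0.001,-0.0003],0],[[0,0,0],[0,0.001,-0.0003],0]]' >/dev/null; python3 chk.py; python3 -m handwheel '[[[0,0,0],[0,-0.0005,0],0],[[0,0,0],[0,-0.0015,0],0],[[0,0,0],[0,-0.0025,0],0],[[0,0,0],[0,-0.0025,0],0]]'; python3 chk.py
```

```text
box p [10.7 -1.  80.7] f [-14.   -1.    4.6]
time: 19.4
tool_pos: [590.6, -214.3, 80.7]
tcp_rot: [-3.14, -0.001, 1.33]
contact_force: [-5.6, -0.1, -1.6]
grip_width: 11.6
finger_force: 30.0
box p [10.7 -1.1 80.7] f [-5.4 -1.5 -1.6]
```

Pressed firmly with 14 N and no further motion, then relaxed to 5 N. Releasing now and retreating straight up.

```bash
python3 -m handwheel '[[[0,0,0],[0,-0.0006,0],0],[[0,0,0],[0,-0.0006,0],0],[[0,0,0],[0,-0.0006,0],0.5],[[0,0,0],[0,-0.0006,0],0.5],[[0,0,0],[0,-0.0006,0],0.5],[[0,0,0],[0,-0.0006,0],0.5],[[0,0,0],[0,-0.0006,0],0.5],[[0,0,0],[0,-0.0006,0],0.5]]';python3 -m handwheel '[[[0,0,0],[0,0,-0.01],0.5],[[0,0,0],[0,0,-0.03],0.5],[[0,0,0],[0,0,-0.06],0.5],[[0,0,0],[0,0,-0.1],0.5],[[0,0,0],[-0.04,-0.04,-0.14],0.5],[[0,0,0],[-0.08,-0.08,-0.16],0.5],[[0,0,0],[-0.12,-0.12,-0.16],0.5],[[0,0,0],[-0.16,-0.16,-0.16],0.5],[[0,0,0],[-0.2,-0.16,-0.16],0.5],[[0,0,0],[-0.2,-0.16,-0.16],0.5],[[0,0,0],[-0.2,-0.16,-0.16],0.5]]'; python3 - <<'E'
from h import *
from plant import capture
Rb=R.from_euler("z",BY).as_matrix()
for n in("top","scene"):
    c=capture(n);W=(cloud(c)-BO)@Rb;hsv=cv2.cvtColor(c["image"],cv2.COLOR_RGB2HSV)
    if n=="scene":cv2.imwrite("pics/s4.png",c["image"][:,:,::-1])
    m=big((hsv[...,2]>140)&(hsv[...,1]<40)&(abs(W[...,0])<110)&(abs(W[...,1])<63)&(W[...,2]>50)&(W[...,2]<75))
    q=W[m];A=np.c_[q[:,:2],np.ones(len(q))];print(n,len(q),np.percentile(q,[.5,50,99.5],axis=0).round(1).tolist(),np.linalg.lstsq(A,q[:,2],rcond=None)[0].round(3))
    m=(W[...,2]>85)&(W[...,2]<115)&(abs(W[...,0])<60)&(abs(W[...,1])<50);print("bar",m.sum(),rect(W[m]) if m.sum()>10 else 0)
E
```

```text
time: 20.2
tool_pos: [590.8, -214.1, 81.2]
tcp_rot: [3.141, -0.001, 1.33]
contact_force: [-0.4, -0.2, 0.1]
grip_width: 45.8
finger_force: 0.0
time: 21.3
tool_pos: [385.6, -372.9, 241.9]
tcp_rot: [3.141, 0.0, 1.325]
contact_force: [0.2, 0.8, 0.6]
grip_width: 45.6
finger_force: 0.0
top 2574 [[-94.1, -62.2, 58.7], [-9.0, 0.0, 65.9], [99.3, 59.9, 72.0]] [-1.0000e-03  2.0000e-03  6.5796e+01]
bar 161 (array([ 8.2,  0.2, 79.7, 13.5]), 1.5582)
scene 2363 [[-100.2, -59.6, 62.4], [17.2, -0.2, 65.9], [95.6, 51.8, 69.3]] [ 0.     0.    65.904]
bar 255 (array([10.2,  0.6, 83.8, 14.2]), -1.5648)
```

View pics/s4.png

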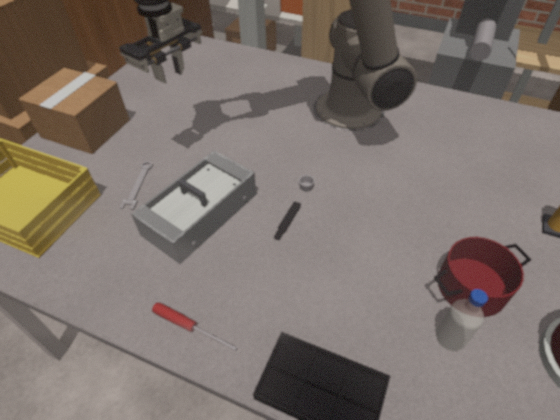

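The view shows the plate flat in the box at (195,200), the bar at (195,190), the gripper clear and the bystanders where they were. The plate's top is at 65.9 mm with no measurable slope, and its middle is at x of about +9 and y of about 0, so I'm handing in.

```bash
python3 -c "
from plant import close_job
print(close_job())"
```

```text
the job is handed in; nothing more can be done
None
```

The cover plate is back on the valve box, flat on the ledges with its ends under both lips; it was pressed against the hidden stop at about 14 N, then released, and the job is handed in (no verdict was returned).

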